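# Lift the cherry pastry over the carton with the serving tongs

### The job

With the serving tongs, gently take the yellow pastry with the red cherry off the marble board and bring it over the middle of the open carton, right way up and clear above the carton's rim. Finish while still holding it there with the tongs: do not set it down or let go. Do not squash the pastry or touch any pastry with the gripper itself, and leave the other two pastries as they stand.

Things in the scene. Friction and masses are not known exactly. Their poses are not given: they have to be found in the camera images.
- tongs: Steel serving tongs, 220 mm long, 100 g, standing level on a foot under the rear knuckle (20 x 24 x 36 mm, 85 mm behind the origin) and on the lower edges of the jaws. Origin at the height of the undersides, midway between the arms at the black grips, which is the centre of mass lengthwise; x points to the jaws, y to the left arm, z up. Let go, they spring open.
- tongs_grip (a point): Where to take hold, fingers on either side: midway between the black grips, 28 mm above the undersides; axes as the tongs. Grips: x -35 to +35 mm, 18 to 38 mm above the undersides; outer width here 50 mm sprung open, 34 mm (grips parallel) on a 40 mm pastry. Closing starts at 5 N per grip, takes 7 N at 40 mm jaw gap; 0.45 of any force beyond that reaches each jaw.
- tongs_jaw (a point): Midway between the jaws, 105 mm ahead of the grip point, 14 mm above the tongs' undersides; axes as the tongs. Jaws: flat upright plates 3 mm thick, from 20 mm behind to 20 mm ahead of this point, from the undersides to 36 mm above them; gap 74 mm sprung open (80 mm over the outside).
- tongs_left (a joint): Closing angle of the left arm, rad (the right arm mirrors it): 0 sprung open, about 0.09 when the jaws hold a 40 mm pastry, 0.16 at the stop.
- cherry_pastry: The pastry to take: round, yellow, fluted, with a red cherry on top; 40 mm across, 26 mm high (30 with the cherry), 30 to 65 g. Origin at the centre of its underside, z up. Its side is upright from 6 to 18 mm above the underside. Squashed by more than 16 N of pressure from the tongs (both jaws added).
- choc_pastry: Dark brown pastry of the same shape, 40 mm across, 26 mm high; stays on the board. Origin at the centre of its underside.
- pistachio_pastry: Green pastry of the same shape, 40 mm across, 26 mm high; stays on the board. Origin at the centre of its underside.
- board: Marble serving board, fixed, 115 (x) x 270 (y) x 25 mm thick, no rim. The three pastries stand on it in a row along its y axis, 92 mm between centres, in any order. Origin at the centre of its underside, on the counter.
- carton: Open cardboard carton, fixed, 150 x 150 x 45 mm high, walls 4 mm, paper doily inside; either side of the board. Origin at the centre of its underside, on the counter.
Mind the look-alikes: they are no part of the job. There is more than one size of the carton; the one meant has the size given above. Of the things shaped like the tongs, the steel one is meant.

How it is judged:
By the outcome, as a careful person would: the job done as asked, in the order asked, and still so for the second after the job is handed in, while the arm keeps its last pose, push and grip.
It also fails if it takes over 51 s, if anything falls off the work surface, if the arm or the gripper's body presses on something with over 40 N, if the wrist force passes 120 N, or if a joint passes its speed limit or range.

### The arm

A 6-joint arm with a two-finger parallel gripper is mounted at the origin on the work surface. World frame = base frame: x ahead of the robot, y to its left, z up, the work surface at z = 0. Lengths are in m, angles in degrees, forces in N, time in s.
With the tool pointing down it reaches from about 0.25 to 0.725 m from the base axis. Payload 9.7 kg.
Tool frame: the origin (TCP) lies at the very end of the fingers, on their centre line; the grasp point (between the pads) lies 19 mm behind it (bot.grip_point_offset is the z of the grasp point in the tool frame, in m); z points along the fingers, x is the direction in which the jaws open and shut, and the axes are right-handed (so a half turn about z gives the same grasp; the last joint's range is limited). The gripper opens to 85 mm and grips with 20 to 120 N. Pads are 22 mm wide; open, the fingers measure 114 mm over their backs; the gripper's body (76 mm by 85 mm) begins 54 mm behind the grasp point. The pads swing forward as they close: fully open they stand 13 mm farther back than shut.
Start: joints at [74.083, 4.979, 10.078, 95.1, 0, 90], TCP at [0.151, 0.529, 0.231] pointing down, gripper open.
Joint ranges: [-179.16, 179.16], [-48.56, 103.87], [-65.8, 70.77], [-126.05, 130.52], [-82.76, 87.17], [-180, 180]. Speed limits (degrees/s): [127.2, 127.2, 147.25, 180, 180, 180].

### API

Orientations are given as [roll, pitch, yaw] about the fixed x, y, z axes, in that order (R = Rz(yaw) Ry(pitch) Rx(roll)).
In Python, from workcell import get_obs, viewer, job_done, bot gives the robot as it stands.
- The arm moves only by the shell command python3 -m handwheel 'ROWS' [FORCE]. ROWS is JSON, a list of rows, each a list of 5 numbers: the closure, from 0 (fully open) to 1 (shut), then the shift along the world's x, y, z in m, then the turn about the world's z in degrees. A call has 1 to 5 rows; each row is the pose to reach, as a shift and turn from the pose measured when the call began; what a row does not reach only later rows make up. A row lasts 1/10 s, in which the tool goes at most 50 mm and 8.59 degrees, less where a joint would pass 70% of its speed; a pose out of reach is approached as far as the arm can. A call with a gripper value outside its range is refused whole. The fingers move at their own pace and stop on an object; FORCE is the grip in N (left out, the last holds). Time passes only in rows, so rows that repeat a pose let the fingers close. It gives the time, the measured TCP pose, the force and the opening at its end, in the units of the state.
- get_obs(): the state, without advancing time (a new reading comes with each control period).
- viewer.camera(name): name is "scene" or "side" or "wrist"; returns a dict with "color" (420x560x3 uint8, blue, green, red), "K" (3x3 intrinsics, pixels), "origin" and "orientation" of the camera in the world. Camera axes: x right, y down, z forward; pixel columns grow to the right and rows downward; lengths in m; the calibration is good to about 2 mm. The wrist camera is an equidistant fisheye: a pixel r from the principal point sees the ray r / f radians off the axis. A picture is of the moment at which its call begins. There is no depth.
- job_done(): hands the job in, once; it reports no verdict.
The state is a dict: "time": time; "q": joint angles; "qd": joint speeds; "joint_efforts": joint torques, N m; "ee_pos": TCP position; "tcp_rot": TCP orientation; "wrist_force": force on the tool from outside, world axes, zero at the start; "torque": the same for the moment, N m; "opening": finger opening in m.
Only numpy, scipy, OpenCV 4.12 (cv2) and the standard library are available. Lean on these libraries where they do the work, as an engineer would, in place of code of your own. Each camera call takes 0.05 s, during which the arm holds its last target.

## Working session

There is one attempt and no reset: what is moved stays moved. The work goes in short steps, Python scripts to look and compute and a shell command to move; the robot and the scene stay as the last step left them, time stands still between calls to the robot, and variables do not carry over. Pictures are saved under pics/ and viewed, and the job is handed in when it is done.

```bash
mkdir -p pics; ls; python3 - <<'E'
from workcell import get_obs, viewer, job_done, bot
import cv2,numpy as np
np.set_printoptions(precision=4,suppress=True)
for n in ["scene","side","wrist"]:
    c=viewer.camera(n); cv2.imwrite(f"pics/{n}0.png",c["color"]); print(n,c["K"],c["origin"],c["orientation"])
print(get_obs()); print(bot.grip_point_offset)
E
```

```text
pics
scene [[487.8024   0.     287.8759]
 [  0.     487.8024 211.0664]
 [  0.       0.       1.    ]] [1.1894 0.3273 1.067 ] [-140.7561   -0.6865  120.2757]
side [[431.2912   0.     282.8   ]
 [  0.     431.2912 209.8717]
 [  0.       0.       1.    ]] [-0.0424 -0.6882  0.9078] [-136.6251   -0.355   -37.554 ]
wrist [[325.1923   0.     276.8605]
 [  0.     325.1923 208.6198]
 [  0.       0.       1.    ]] [0.086  0.5476 0.3721] [164.4111   0.1227  74.0933]
{'time': 0.15, 'q': array([74.0826,  5.0028, 10.0431, 95.099 ,  0.002 , 89.999 ]), 'qd': array([-0.0063, -0.0859,  0.0991,  0.0407,  0.026 ,  0.0283]), 'joint_efforts': array([ -0.0002, -52.0762,  46.5044,   0.014 ,   0.    ,  -0.    ]), 'ee_pos': array([0.1508, 0.5287, 0.2307]), 'tcp_rot': array([-179.998 ,    0.0587,   74.0836]), 'wrist_force': array([ 0.1747, -0.5247, -0.4859]), 'torque': array([ 0.0247, -0.0078,  0.0017]), 'opening': 0.08549312600186745}
-0.0187
```

View pics/scene0.png

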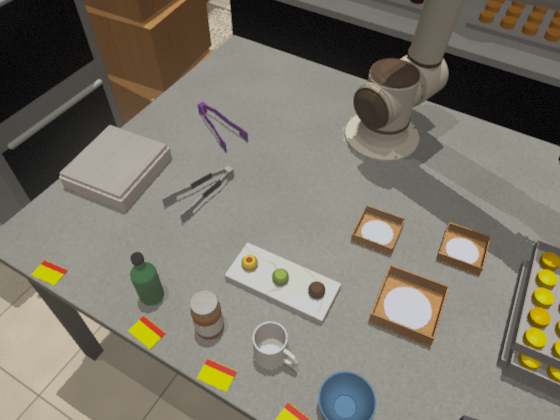

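View pics/side0.png

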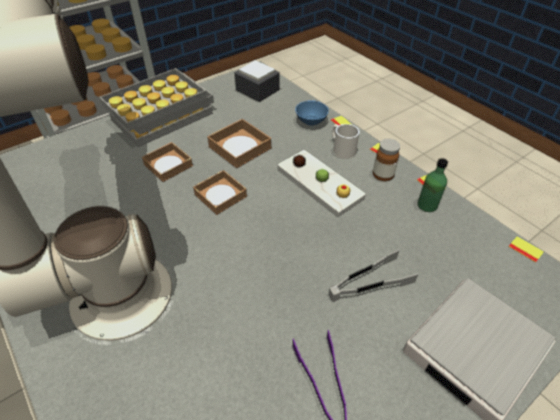

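View pics/wrist0.png

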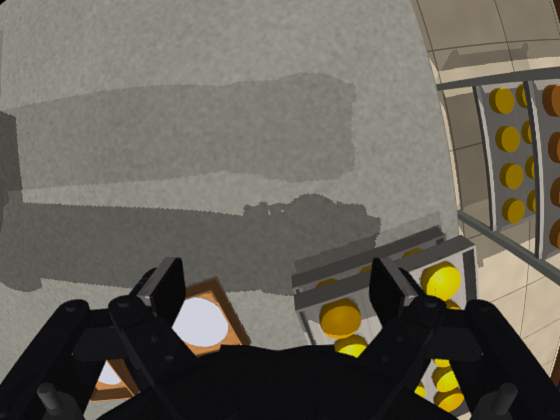

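The scene view shows the steel tongs with the knuckle near (230,172) and the jaws near (175,207). The board has the cherry pastry at (250,262). There are three cartons, at (378,230), (464,248) and (408,304).

```bash
cat > h.py <<'E'
from workcell import get_obs, viewer, job_done, bot
import cv2,numpy as np
from scipy.spatial.transform import Rotation as Ro
np.set_printoptions(precision=4,suppress=True)
def ray(c,u,v):
    K=c["K"];d=np.array([(u-K[0,2])/K[0,0],(v-K[1,2])/K[1,1],1.])
    R=Ro.from_euler('xyz',c["orientation"],degrees=True).as_matrix()
    return np.array(c["origin"]),R@d
def rayw(c,u,v):
    K=c["K"];d=np.array([u-K[0,2],v-K[1,2]]);r=np.hypot(*d);t=r/K[0,0]
    R=Ro.from_euler('xyz',c["orientation"],degrees=True).as_matrix()
    return np.array(c["origin"]),R@np.r_[d/max(r,1e-9)*np.sin(t),np.cos(t)]
def plane(o,d,z): return o+d*(z-o[2])/d[2]
def tri(a,b):
    (o1,d1),(o2,d2)=a,b
    A=np.c_[d1,-d2];s=np.linalg.lstsq(A,o2-o1,rcond=None)[0]
    p,q=o1+d1*s[0],o2+d2*s[1];return (p+q)/2,np.linalg.norm(p-q)
def proj(c,p):
    R=Ro.from_euler('xyz',c["orientation"],degrees=True).as_matrix()
    x=R.T@(np.array(p)-c["origin"]);K=c["K"];return K[0,0]*x[0]/x[2]+K[0,2],K[1,1]*x[1]/x[2]+K[1,2]
def projw(c,p):
    R=Ro.from_euler('xyz',c["orientation"],degrees=True).as_matrix()
    x=R.T@(np.array(p)-c["origin"]);K=c["K"];r=np.hypot(x[0],x[1]);t=np.arctan2(r,x[2]);return K[0,0]*t*x[0]/r+K[0,2],K[0,0]*t*x[1]/r+K[1,2]
E
python3 - <<'E'
from h import *
for n,b in [("scene",[(150,155,110,75),(215,235,140,90),(340,195,160,150)]),("side",[(315,240,115,70),(265,145,110,75),(130,110,150,110)])]:
    im=cv2.imread(f"pics/{n}0.png")
    for i,(x,y,w,h) in enumerate(b):
        cv2.imwrite(f"pics/{n}_c{i}.png",cv2.resize(im[y:y+h,x:x+w],None,fx=5,fy=5,interpolation=cv2.INTER_CUBIC))
    hsv=cv2.cvtColor(im,cv2.COLOR_BGR2HSV)
    for nm,lo,hi in [("yellow",(20,120,90),(35,255,255)),("green",(35,100,50),(60,255,255)),("red",(0,170,100),(6,255,255)),("orange",(8,120,60),(18,255,255)),("white",(110,8,170),(135,60,255)),("dark",(0,60,10),(12,255,80))]:
        m=cv2.inRange(hsv,lo,hi);k,_,s,c=cv2.connectedComponentsWithStats(m)
        print(n,nm,[(s[i,:5].tolist(),c[i].round(1).tolist()) for i in range(1,k) if s[i,4]>12 and s[i,4]<3000 ][:14])
E
```

```text
scene yellow [([523, 252, 37, 97, 1711], [542.0, 301.0]), ([242, 255, 15, 16, 161], [249.1, 263.1]), ([32, 264, 32, 21, 370], [47.2, 274.3]), ([128, 320, 33, 29, 469], [144.0, 334.1]), ([556, 321, 4, 16, 47], [557.8, 328.2]), ([552, 340, 8, 19, 108], [556.2, 349.2]), ([518, 353, 24, 17, 248], [528.6, 361.8]), ([197, 364, 37, 28, 557], [214.9, 377.5]), ([547, 366, 13, 17, 157], [553.5, 373.2]), ([275, 408, 24, 12, 151], [285.8, 415.5])]
scene green [([273, 269, 15, 14, 165], [280.1, 275.6])]
scene red [([42, 261, 25, 13, 102], [54.1, 266.9]), ([140, 317, 25, 20, 126], [152.0, 326.2]), ([206, 360, 30, 16, 154], [220.6, 367.6]), ([285, 404, 24, 16, 118], [295.7, 412.2])]
scene orange [([479, 0, 26, 23, 326], [490.2, 10.5]), ([500, 2, 26, 27, 374], [511.9, 15.1]), ([522, 6, 25, 30, 408], [533.9, 20.5]), ([545, 11, 15, 31, 312], [553.7, 28.4]), ([356, 214, 47, 35, 318], [381.6, 227.0]), ([437, 223, 53, 52, 1049], [464.8, 247.6]), ([372, 270, 76, 76, 1562], [416.6, 303.8]), ([191, 305, 30, 21, 190], [206.3, 318.0]), ([224, 366, 13, 7, 13], [230.0, 368.6]), ([288, 403, 23, 17, 27], [299.2, 
[... 1673 characters left out ...]
44, 155, 10, 17, 58], [148.1, 162.1]), ([295, 156, 9, 6, 32], [298.9, 158.3]), ([155, 166, 27, 14, 69], [168.5, 173.2]), ([196, 173, 50, 40, 382], [220.5, 190.1]), ([374, 174, 18, 7, 34], [381.5, 177.9])]
side white []
side dark [([267, 36, 21, 10, 34], [277.5, 40.1]), ([248, 44, 19, 8, 29], [257.6, 46.8]), ([231, 51, 14, 6, 16], [237.9, 53.2]), ([214, 57, 14, 6, 17], [220.7, 59.3]), ([73, 62, 10, 4, 14], [77.4, 63.1]), ([197, 62, 16, 7, 22], [204.8, 65.0]), ([183, 68, 11, 5, 17], [188.6, 70.2]), ([474, 100, 9, 6, 14], [477.8, 102.2]), ([513, 120, 8, 6, 15], [516.3, 122.3]), ([9, 125, 20, 11, 37], [17.5, 129.1]), ([294, 156, 11, 10, 84], [298.9, 160.7]), ([71, 218, 7, 7, 13], [74.3, 220.8])]
```

View pics/scene_c0.png

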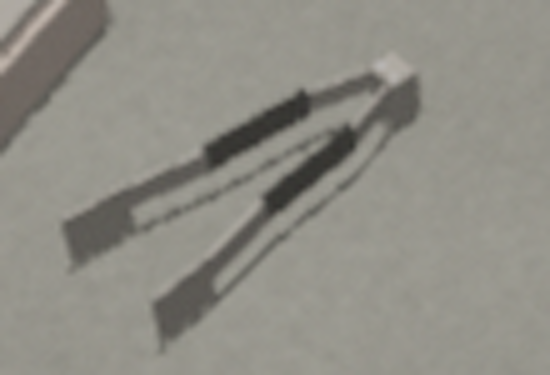

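View pics/scene_c1.png

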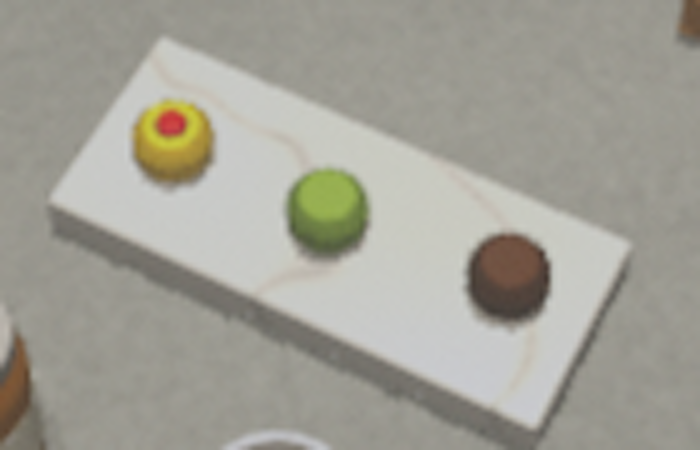

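View pics/scene_c2.png

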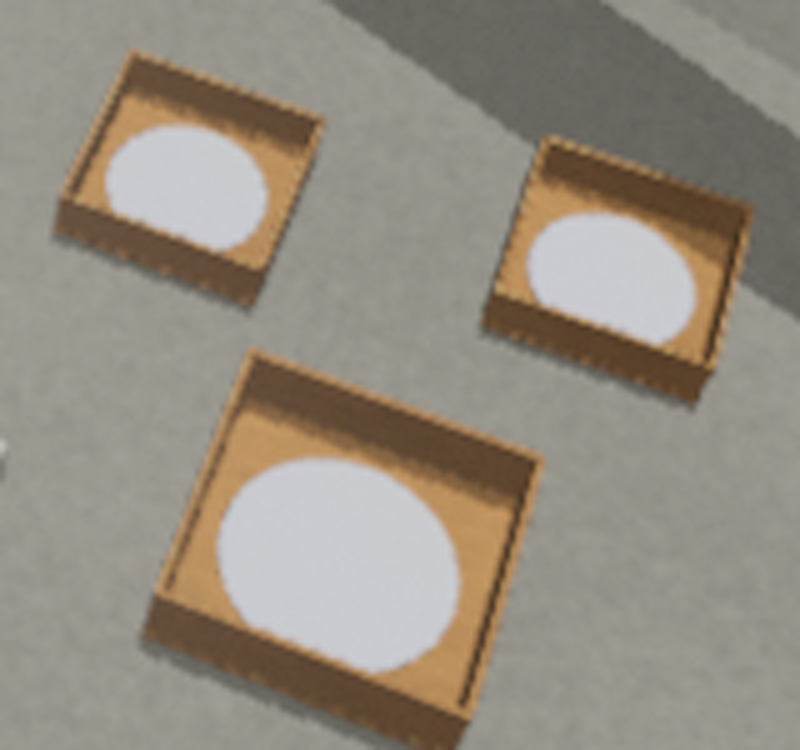

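View pics/side_c0.png

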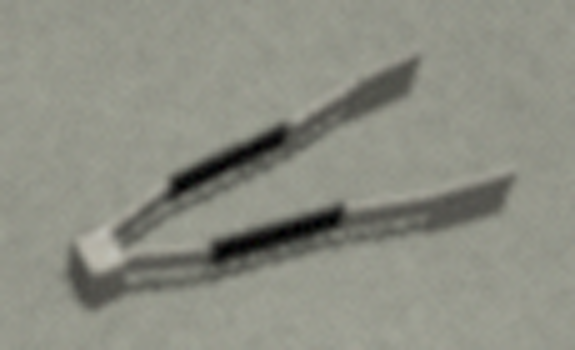

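View pics/side_c1.png

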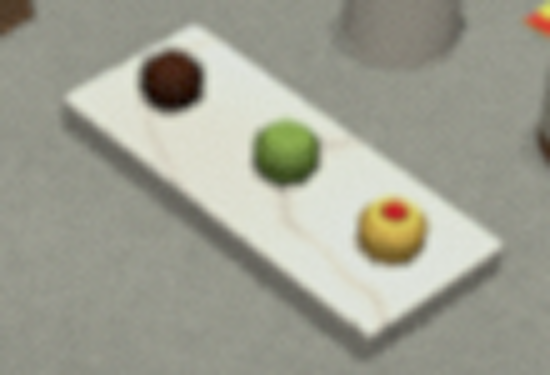

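View pics/side_c2.png

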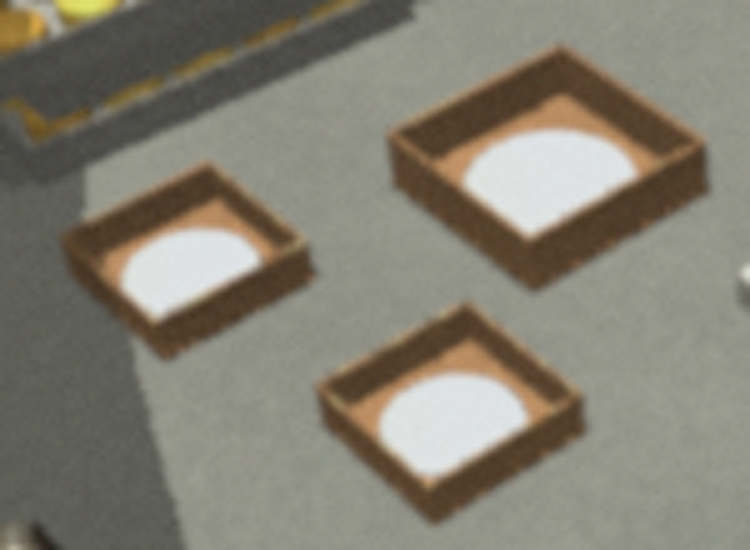

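The crops show the tongs' jaw tips, grips and knuckle, as well as the pastry tops and the carton rims. I'll turn these into positions.

```bash
python3 - <<'E'
from h import *
S=viewer.camera("scene");D=viewer.camera("side")
s=lambda c,b:ray(S,b[0]+c[0]/5-.4,b[1]+c[1]/5-.4)
d=lambda c,b:ray(D,b[0]+c[0]/5-.4,b[1]+c[1]/5-.4)
b0=(150,155);e0=(315,240)
print("knuckle top",*tri(s((396,67),b0),d((100,248),e0)))
A=tri(s((65,222),b0),d((418,58),e0));B=tri(s((153,302),b0),d((514,177),e0))
print("pair1",A,B)
A2=tri(s((65,222),b0),d((514,177),e0));B2=tri(s((153,302),b0),d((418,58),e0));print("pair2",A2,B2)
for z,ps in [(.036,[(65,222),(153,302)]),(0,[(72,268),(162,350)]),(.038,[(208,152),(305,98),(265,200),(350,135)])]:
    print("scene z",z,[plane(*s(p,b0),z)[:2] for p in ps])
for z,ps in [(.036,[(418,58),(514,177)]),(0,[(409,97),(503,213)]),(.038,[(172,185),(285,130),(215,248),(343,210)])]:
    print("side z",z,[plane(*d(p,e0),z)[:2] for p in ps])
b1=(215,235);e1=(265,145)
print("board scene",[plane(*s(p,b1),.025)[:2] for p in [(163,38),(630,247),(535,430),(50,203)]])
print("board side",[plane(*d(p,e1),.025)[:2] for p in [(195,25),(502,243),(370,337),(66,98)]])
print("cherry",*tri(s((172,124),b1),d((396,211),e1)), plane(*s((172,124),b1),.053),plane(*d((396,211),e1),.053))
print("yellow blob",*tri(ray(S,249.3,263.3),ray(D,343,191.3)))
print("choc",*tri(s((509,278),b1),d((172,80),e1)),"pist",*tri(s((327,212),b1),d((287,152),e1)))
b2=(340,195);e2=(130,110)
for nm,ps,qs in [("big",[(252,352),(542,458),(468,712),(157,597)],[(560,48),(705,145),(530,238),(390,135)]),
  ("n",[(133,55),(323,122),(258,268),(65,200)],[(468,305),(582,400),(430,485),(320,385)]),("r",[(545,140),(752,207),(710,365),(490,295)],[(208,167),(308,240),(155,322),(65,240)])]:
    P=np.array([plane(*s(p,b2),.045)[:2] for p in ps]);Q=np.array([plane(*d(p,e2),.045)[:2] for p in qs])
    for X in (P,Q): print(nm,X.mean(0),[np.linalg.norm(X[i]-X[i-1]).round(4) for i in range(4)], np.degrees(np.arctan2(*(X[1]-X[0])[::-1])))
E
```

```text
knuckle top [ 0.4039 -0.3178  0.0361] 0.0002641238823853803
pair1 (array([ 0.6032, -0.362 ,  0.0697]), np.float64(0.0476285354758221)) (array([ 0.6054, -0.3788, -0.0063]), np.float64(0.049308179020909226))
pair2 (array([ 0.5947, -0.4092,  0.0326]), np.float64(1.468170165124248e-05)) (array([ 0.614 , -0.3311,  0.032 ]), np.float64(0.002167238962022408))
scene z 0.036 [array([ 0.5966, -0.4069]), array([ 0.6168, -0.3296])]
scene z 0 [array([ 0.6007, -0.4071]), array([ 0.6211, -0.3271])]
scene z 0.038 [array([ 0.5154, -0.3697]), array([ 0.4529, -0.3475]), array([ 0.528 , -0.3203]), array([ 0.4633, -0.3083])]
side z 0.036 [array([ 0.6103, -0.332 ]), array([ 0.5922, -0.4103])]
side z 0 [array([ 0.614, -0.332]), array([ 0.5971, -0.4099])]
side z 0.038 [array([ 0.455 , -0.3133]), array([ 0.5222, -0.3235]), array([ 0.4464, -0.3518]), array([ 0.5104, -0.3737])]
board scene [array([ 0.5935, -0.1294]), array([0.5816, 0.1373]), array([0.6926, 0.1429]), array([ 0.7064, -0.1223])]
board side [array([0.6882, 0.1423]), array([ 0.7029, -0.1226]), array([ 0.59  , -0.1314]), array([0.5777, 0.1351])]
che
[... 265 characters left out ...]
ig [0.5467 0.3019] [np.float64(0.1482), np.float64(0.1452), np.float64(0.1444), np.float64(0.1449)] 96.04623363758662
big [0.543  0.2999] [np.float64(0.1439), np.float64(0.148), np.float64(0.1431), np.float64(0.144)] -84.225491780321
n [0.3846 0.1493] [np.float64(0.109), np.float64(0.1076), np.float64(0.1068), np.float64(0.1042)] 95.0657739702862
n [0.3665 0.1341] [np.float64(0.1057), np.float64(0.1099), np.float64(0.1053), np.float64(0.1076)] -85.67481299606672
r [0.3252 0.3634] [np.float64(0.1114), np.float64(0.1085), np.float64(0.1083), np.float64(0.1097)] 96.6833572862332
r [0.3072 0.349 ] [np.float64(0.1054), np.float64(0.1041), np.float64(0.1106), np.float64(0.1031)] -81.61330091480158
```

The geometry agrees between the two views:
- **Tongs:** origin (0.4865, -0.339), yaw about -14.6°.
- **Pastry:** (0.650, -0.085).
- **Board:** yaw about 2.8°.
- **Carton:** the big one, centre (0.545, 0.301), with sides of about 146 mm, so it is the 150 mm carton.

I'll move to the tongs now.

```bash
python3 -m handwheel '[[0,0.03,-0.04,0,0.3],[0,0.06,-0.08,0,0.6],[0,0.09,-0.12,0,0.9],[0,0.12,-0.16,0,1.3],[0,0.15,-0.20,0,1.3]]' 20
python3 -m handwheel '[[0,0.02,-0.045,0,0],[0,0.04,-0.09,0,0],[0,0.06,-0.135,0,0],[0,0.08,-0.18,0,0],[0,0.10,-0.225,0,0]]'
```

```text
time: 0.75
ee_pos: [0.3014, 0.3272, 0.231]
tcp_rot: [180.0, 0.0, 75.4]
wrist_force: [0.9, 0.5, 0.4]
opening: 0.0857
time: 1.25
ee_pos: [0.4018, 0.1002, 0.2312]
tcp_rot: [179.9, -0.0, 75.4]
wrist_force: [1.2, 1.5, -0.5]
opening: 0.0855
```

```bash
python3 -m handwheel '[[0,0.01,-0.045,0,0],[0,0.02,-0.09,0,0],[0,0.03,-0.135,0,0],[0,0.04,-0.18,0,0],[0,0.05,-0.225,0,0]]'; python3 - <<'E'
from h import *
o=get_obs();print(o["ee_pos"],o["tcp_rot"],o["q"],o["time"])
E
```

```text
time: 1.75
ee_pos: [0.4517, -0.1269, 0.2313]
tcp_rot: [179.9, -0.0, 75.4]
wrist_force: [0.3, 1.6, 0.5]
opening: 0.0853
[ 0.4517 -0.1269  0.2313] [179.9166  -0.0127  75.4191] [-15.6966  -6.1269  -0.9357  95.108    0.0143  -1.1157] 1.75
```

```bash
python3 -m handwheel '[[0,0.007,-0.045,0,0],[0,0.015,-0.09,-0.01,0],[0,0.022,-0.135,-0.03,0],[0,0.03,-0.18,-0.05,0],[0,0.035,-0.212,-0.06,0]]'; python3 -m handwheel '[[0,0,0,0,0]]';python3 - <<'E'
from h import *
o=get_obs();print(o["ee_pos"],o["tcp_rot"],o["q"],o["time"])
c=viewer.camera("wrist");cv2.imwrite("pics/w1.png",c["color"]);print(c["origin"],c["orientation"])
E
```

```text
time: 2.25
ee_pos: [0.4861, -0.3412, 0.1689]
tcp_rot: [-180.0, -0.0, 75.3]
wrist_force: [0.6, 0.7, 0.4]
opening: 0.0852
time: 2.35
ee_pos: [0.4854, -0.3441, 0.166]
tcp_rot: [-179.8, -0.1, 75.2]
wrist_force: [-0.3, 0.8, -0.1]
opening: 0.0855
[ 0.4854 -0.3441  0.166 ] [-179.7822   -0.085    75.1649] [-35.3377  10.5895   9.0671  88.7114   0.0034 -20.5027] 2.35
[ 0.4207 -0.327   0.3077] [164.6297  -0.0296  75.1735]
```

View pics/w1.png

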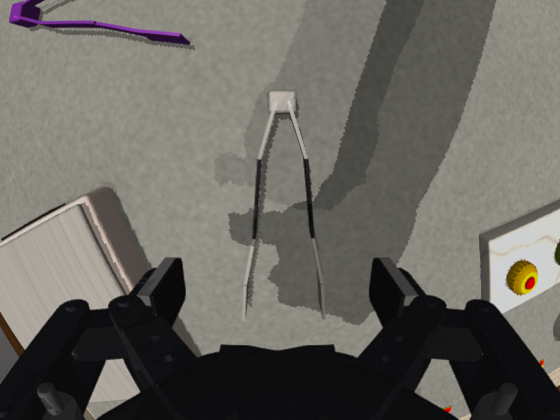

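The wrist view shows the knuckle at (283,101), the grips at about (257,160–238) and (309,160–238), and the jaw tips at (245,318) and (324,318). I'll measure the tongs more finely from this.

```bash
python3 - <<'E'
from h import *
c=viewer.camera("wrist");print(get_obs()["ee_pos"],get_obs()["tcp_rot"])
im=c["color"][80:330,220:350];cv2.imwrite("pics/w1c.png",cv2.resize(im,None,fx=2.4,fy=2.4,interpolation=cv2.INTER_CUBIC)[:600])
g=cv2.inRange(im,(0,0,0),(45,45,45));k,_,s,ce=cv2.connectedComponentsWithStats(g)
G=[(s[i,:5]+[220,80,0,0,0],ce[i]+[220,80]) for i in range(1,k) if s[i,4]>60];print(G)
P=lambda u,v,z:plane(*rayw(c,u,v),z)[:2]
for a,b in G:
    print("grip",P(*b,.036))
print("kn",P(283,96,.036),"tips",P(245,318,.036),P(324,318,.036))
for u in (258,256,307,311): pass
print("grip ends", P(260,160,.038),P(255,238,.038),P(306,160,.038),P(312,238,.038))
E
```

```text
[ 0.4856 -0.3417  0.1678] [-179.853    -0.0944   75.2549]
[(array([251, 161,   9,  78, 248]), array([254.996 , 199.8508])), (array([302, 160,  11,  78, 310]), array([307.2161, 198.9387]))]
grip [ 0.4806 -0.3609]
grip [ 0.4913 -0.3171]
kn [ 0.4013 -0.3152] tips [ 0.5948 -0.4046] [ 0.6156 -0.3279]
grip ends [ 0.4482 -0.3474] [ 0.5137 -0.3702] [ 0.4579 -0.3102] [ 0.5267 -0.3212]
```

View pics/w1c.png

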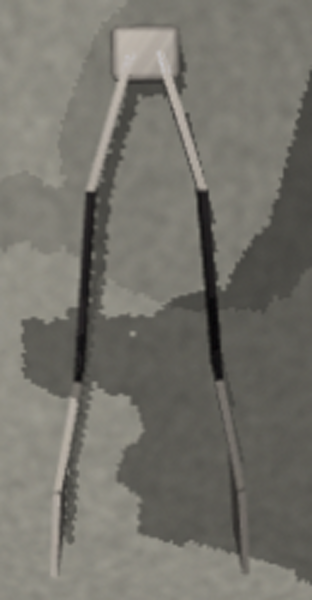

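The wrist measurement puts the grip centre at (0.486, -0.339) with yaw about -14.2°, which agrees. I'll descend with the gripper open.

```bash
python3 -m handwheel '[[0,0.0005,0.0025,-0.03,0.4],[0,0.0005,0.0025,-0.065,0.4],[0,0.0005,0.0025,-0.1,0.4],[0,0.0005,0.0025,-0.12,0.4],[0,0.0005,0.0025,-0.13,0.4]]'; python3 -m handwheel '[[0,0,0,0,0]]'
```

```text
time: 2.95
ee_pos: [0.4856, -0.3376, 0.0365]
tcp_rot: [-179.8, -0.1, 75.7]
wrist_force: [-0.0, -0.5, 1.4]
opening: 0.0851
time: 3.05
ee_pos: [0.4855, -0.3366, 0.0364]
tcp_rot: [-179.7, -0.2, 75.8]
wrist_force: [-0.5, 1.1, -0.2]
opening: 0.0855
```

```bash
python3 -m handwheel '[[0,0.0005,-0.002,-0.012,0],[0,0.0005,-0.002,-0.022,0],[0,0.0005,-0.002,-0.028,0],[0,0.0005,-0.002,-0.028,0]]'; python3 -m handwheel '[[0.35,0,0,0,0],[0.35,0,0,0,0],[0.35,0,0,0,0],[0.35,0,0,0,0]]' 20;  python3 - <<'E'
from h import *
o=get_obs();print(o["ee_pos"],o["tcp_rot"],o["wrist_force"],o["opening"])
E
```

```text
time: 3.45
ee_pos: [0.4856, -0.3383, 0.0074]
tcp_rot: [-179.6, -0.2, 75.8]
wrist_force: [1.2, -0.5, 0.2]
opening: 0.0854
time: 3.85
ee_pos: [0.4857, -0.3384, 0.0077]
tcp_rot: [-179.7, -0.2, 75.8]
wrist_force: [-0.7, -0.6, -0.0]
opening: 0.0555
[ 0.4857 -0.3384  0.0077] [-179.6694   -0.1807   75.7769] [-0.662  -0.5538 -0.0439] 0.0555141038862947
```

The opening is linear in closure: 0.35 gives 55.5 mm. I'll close to about 44 mm, which gives a firm enough hold with a jaw gap of about 61 mm.

```bash
python3 -m handwheel '[[0.43,0,0,0,0],[0.47,0,0,0,0],[0.49,0,0,0,0],[0.49,0,0,0,0]]' 20; python3 -m handwheel '[[0.49,0,0,0.005,0],[0.49,0,0,0.015,0],[0.49,0,0,0.03,0],[0.49,0,0,0.04,0],[0.49,0,0,0.04,0]]';  python3 - <<'E'
from h import *
o=get_obs();print(o["ee_pos"],o["tcp_rot"],o["wrist_force"],o["opening"])
for n in ("wrist","side"):
    c=viewer.camera(n);cv2.imwrite(f"pics/{n}2.png",c["color"] if n=="wrist" else cv2.resize(c["color"][180:360,280:480],None,fx=3,fy=3))
E
```

```text
time: 4.25
ee_pos: [0.4865, -0.3387, 0.0088]
tcp_rot: [-179.8, -0.2, 75.8]
wrist_force: [0.3, 0.8, 6.1]
opening: 0.0436
time: 4.75
ee_pos: [0.4874, -0.3394, 0.0513]
tcp_rot: [-180.0, -0.1, 75.8]
wrist_force: [0.6, 0.3, -0.2]
opening: 0.0435
[ 0.4874 -0.3394  0.0513] [-179.9668   -0.0892   75.7855] [ 0.6272  0.3478 -0.2432] 0.04350638428419814
```

View pics/wrist2.png

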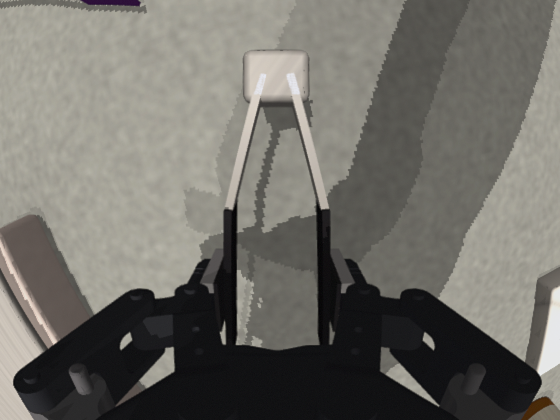

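View pics/side2.png

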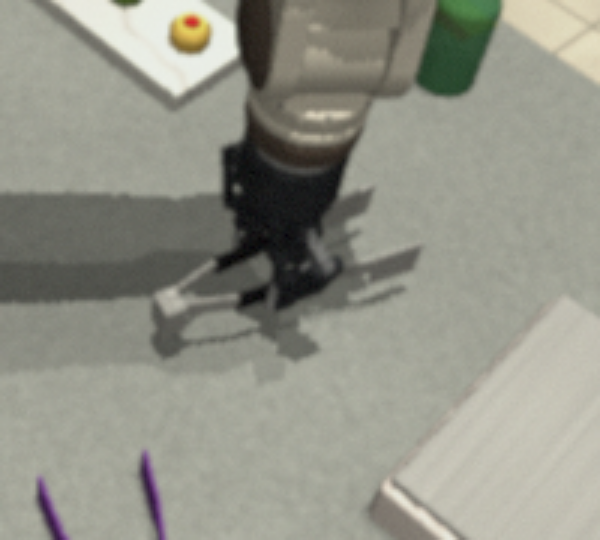

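The wrist view shows the tongs held squarely between the pads, with the knuckle at (277,75). The side view's shadow shows them off the counter. I'll raise them and carry them over the board.

```bash
python3 -m handwheel '[[0.49,0,0.005,0.015,0],[0.49,0.004,0.015,0.035,2],[0.49,0.01,0.035,0.055,4],[0.49,0.016,0.06,0.07,6],[0.49,0.022,0.09,0.075,8]]'; python3 -m handwheel '[[0.49,0.007,0.03,0,2],[0.49,0.014,0.06,0,4],[0.49,0.021,0.09,0,6],[0.49,0.027,0.115,0,7.5],[0.49,0.031,0.135,0,8.5]]'; python3 -m handwheel '[[0.49,0.002,0.010,0,0.5],[0.49,0.002,0.013,0,0.5]]'; python3 - <<'E'
from h import *
o=get_obs();print(o["ee_pos"],o["tcp_rot"],o["wrist_force"],o["opening"])
for n in ("wrist","side","scene"):
    c=viewer.camera(n);im=c["color"]
    if n=="side": im=cv2.resize(im[110:260,230:430],None,fx=4,fy=4)
    if n=="scene": im=cv2.resize(im[170:310,170:360],None,fx=4,fy=4)
    cv2.imwrite(f"pics/{n}3.png",im)
E
```

```text
time: 5.35
ee_pos: [0.5092, -0.2484, 0.1266]
tcp_rot: [-180.0, -0.1, 83.8]
wrist_force: [0.4, -0.2, -1.7]
opening: 0.0438
time: 5.85
ee_pos: [0.5402, -0.1115, 0.1273]
tcp_rot: [-180.0, -0.1, 92.4]
wrist_force: [0.1, -0.8, -1.4]
opening: 0.0436
time: 6.05
ee_pos: [0.5423, -0.0974, 0.1278]
tcp_rot: [-180.0, -0.1, 93.0]
wrist_force: [0.1, -0.6, -1.0]
opening: 0.0433
[ 0.5423 -0.0974  0.1278] [-179.9689   -0.1061   93.0165] [ 0.1279 -0.5943 -0.9537] 0.043295178310472755
```

View pics/wrist3.png

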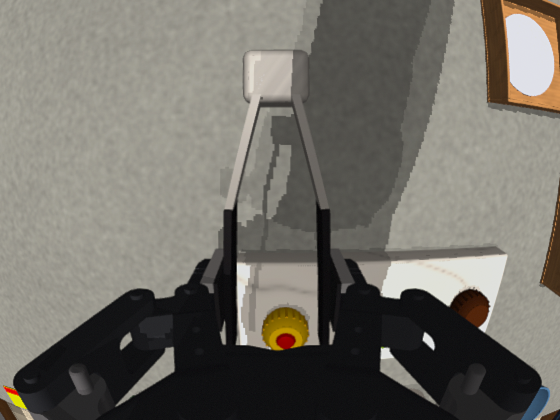

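View pics/side3.png

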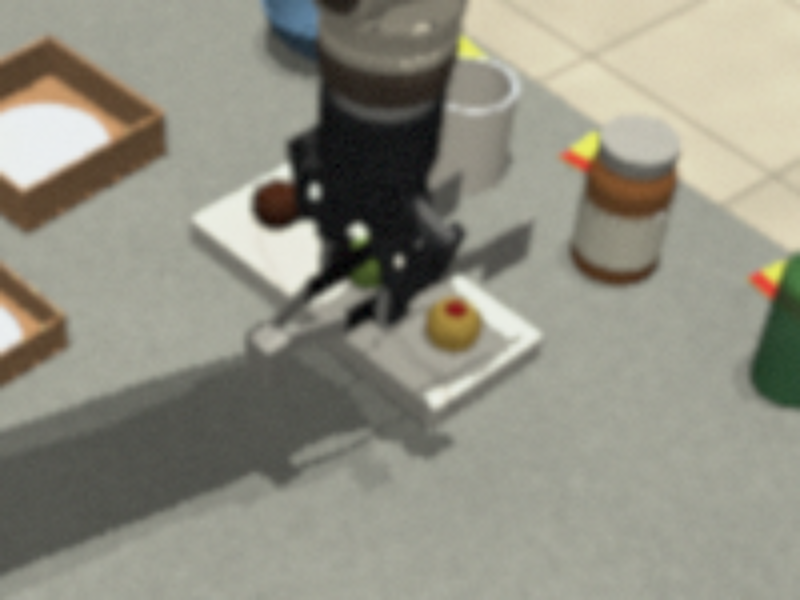

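View pics/scene3.png

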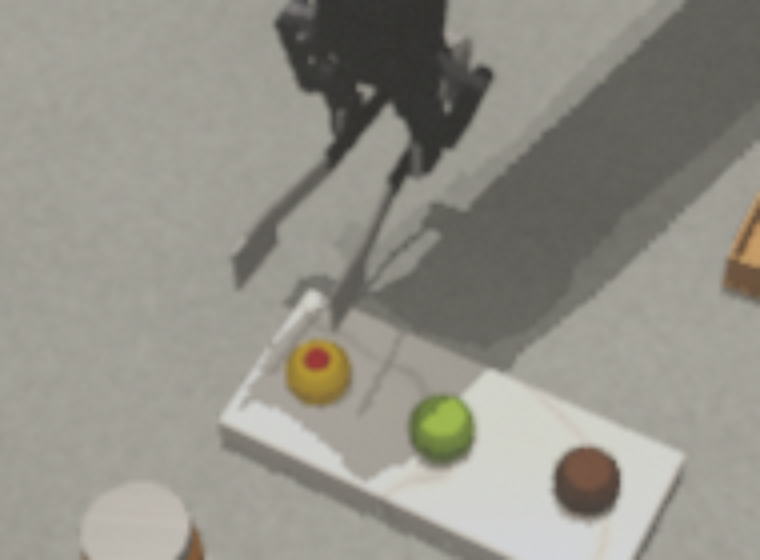

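The tongs haven't shifted in the grip between the two wrist views, with the knuckle at (277,75) in both. In the scene view the right jaw tip is at crop (235,262) and the left at (330,290). I'll work out the jaw pose from these.

```bash
python3 - <<'E'
from h import *
S=viewer.camera("scene");D=viewer.camera("side");W=viewer.camera("wrist");o=get_obs();print(o["ee_pos"],o["tcp_rot"])
s=lambda u,v:ray(S,170+u/4-.4,170+v/4-.4)
d=lambda u,v:ray(D,230+u/4-.4,110+v/4-.4)
print("R tip top",*tri(s(235,262),d(533,222)));print("R tip bot",*tri(s(239,289),d(528,250)))
print("L bot",plane(*s(338,330),.117),"R bot at .117",plane(*s(239,289),.117))
print("L top",plane(*s(331,293),.153))
print("kn wrist/side",*tri(rayw(W,277,72),d(268,338)), plane(*rayw(W,277,72),.155))
for z in (.150,.155): print(plane(*rayw(W,277,72),z),"grip",plane(*rayw(W,230,210),z),plane(*rayw(W,323,210),z))
im=W["color"];hsv=cv2.cvtColor(im,cv2.COLOR_BGR2HSV);m=cv2.inRange(hsv,(0,180,100),(4,255,255))|cv2.inRange(hsv,(176,180,100),(180,255,255));m[:300]=0;m[:,:230]=0;m[:,340:]=0
M=cv2.moments(m,True);u,v=M["m10"]/M["m00"],M["m01"]/M["m00"];print("cherry",u,v,plane(*rayw(W,u,v),.0535))
# predicted
y=np.radians(o["tcp_rot"][2]-90);print("pred jaw",o["ee_pos"][:2]+.105*np.array([np.cos(y),np.sin(y)]),"pred tip",o["ee_pos"][:2]+.125*np.array([np.cos(y),np.sin(y)]),"pred kn",o["ee_pos"][:2]-.085*np.array([np.cos(y),np.sin(y)]))
E
```

```text
[ 0.5421 -0.0993  0.1273] [-179.9487   -0.1016   92.856 ]
R tip top [ 0.67   -0.1229  0.1501] 0.0013514504461870818
R tip bot [ 0.6707 -0.1223  0.1244] 0.0010452642246578472
L bot [ 0.6617 -0.0595  0.117 ] R bot at .117 [ 0.667  -0.1262  0.117 ]
L top [ 0.6622 -0.0622  0.153 ]
kn wrist/side [ 0.4571 -0.1033  0.1524] 0.0007462247134376371 [ 0.4577 -0.1036  0.155 ]
[ 0.457  -0.1036  0.15  ] grip [ 0.5092 -0.119   0.15  ] [ 0.5075 -0.0835  0.15  ]
[ 0.4577 -0.1036  0.155 ] grip [ 0.5078 -0.1183  0.155 ] [ 0.5061 -0.0843  0.155 ]
cherry 287.885 341.19 [ 0.6479 -0.0849  0.0535]
pred jaw [ 0.6469 -0.0941] pred tip [ 0.6669 -0.0931] pred kn [ 0.4572 -0.1035]
```

The measured jaw midpoint and knuckle match the prediction within 2 mm, and the tongs are level. I'll correct x and y, then lower around the pastry in stages.

```bash
python3 -m handwheel '[[0.49,0.0015,0.005,0,0],[0.49,0.0035,0.0095,0,0],[0.49,0.0035,0.0095,0,0],[0.49,0.0035,0.0095,-0.01,0],[0.49,0.0035,0.0095,-0.02,0]]'; python3 -m handwheel '[[0.49,0,0,-0.005,0],[0.49,0,0,-0.005,0]]';  python3 - <<'E'
from h import *
o=get_obs();print(o["ee_pos"],o["tcp_rot"],o["wrist_force"],o["opening"])
y=np.radians(o["tcp_rot"][2]-90);print("pred jaw",o["ee_pos"][:2]+.105*np.array([np.cos(y),np.sin(y)]))
for n in ("wrist","scene"):
    c=viewer.camera(n);im=c["color"]
    if n=="scene": im=cv2.resize(im[200:310,200:340],None,fx=5,fy=5)
    cv2.imwrite(f"pics/{n}4.png",im)
E
```

```text
time: 6.85
ee_pos: [0.5456, -0.0899, 0.1065]
tcp_rot: [-180.0, -0.1, 92.9]
wrist_force: [0.0, -0.0, -0.9]
opening: 0.0436
time: 7.05
ee_pos: [0.5448, -0.0897, 0.0999]
tcp_rot: [-179.8, -0.1, 92.9]
wrist_force: [0.3, -0.6, -1.2]
opening: 0.0436
[ 0.5448 -0.0897  0.0999] [-179.8235   -0.1252   92.8608] [ 0.3172 -0.5728 -1.1972] 0.04357858802854466
pred jaw [ 0.6497 -0.0845]
```

View pics/scene4.png

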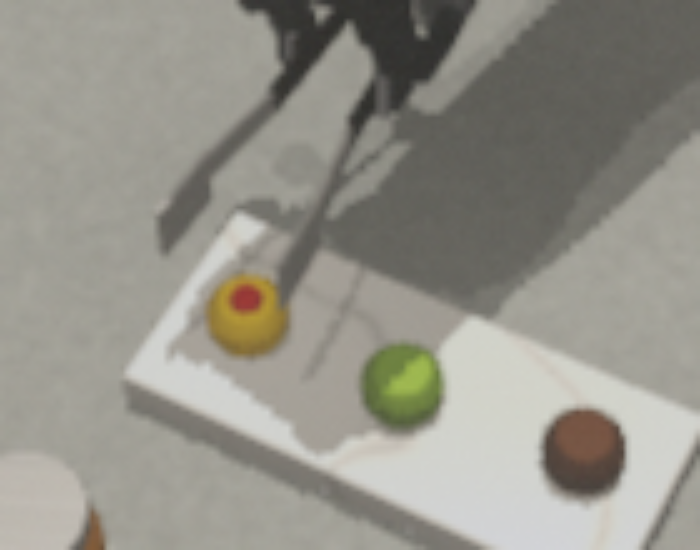

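The jaws straddle the pastry in x and y, with the tips at crop (165,245) and (285,300). I'll go down.

```bash
python3 -m handwheel '[[0.49,0.0003,0,-0.01,0],[0.49,0.0003,0,-0.02,0],[0.49,0.0003,0,-0.03,0],[0.49,0.0003,0,-0.04,0],[0.49,0.0003,0,-0.042,0]]';  python3 - <<'E'
from h import *
o=get_obs();print(o["ee_pos"],o["tcp_rot"],o["wrist_force"],o["opening"])
for n in ("wrist","scene","side"):
    c=viewer.camera(n);im=c["color"]
    if n=="scene": im=cv2.resize(im[200:310,200:340],None,fx=5,fy=5)
    if n=="side": im=cv2.resize(im[140:230,270:390],None,fx=5,fy=5)
    cv2.imwrite(f"pics/{n}5.png",im)
E
```

```text
time: 7.65
ee_pos: [0.5449, -0.0897, 0.0574]
tcp_rot: [-179.8, -0.1, 92.9]
wrist_force: [0.4, -0.4, -1.5]
opening: 0.0434
[ 0.5449 -0.0897  0.0574] [-179.798    -0.1292   92.8621] [ 0.4467 -0.3737 -1.505 ] 0.0434166562508765
```

View pics/scene5.png

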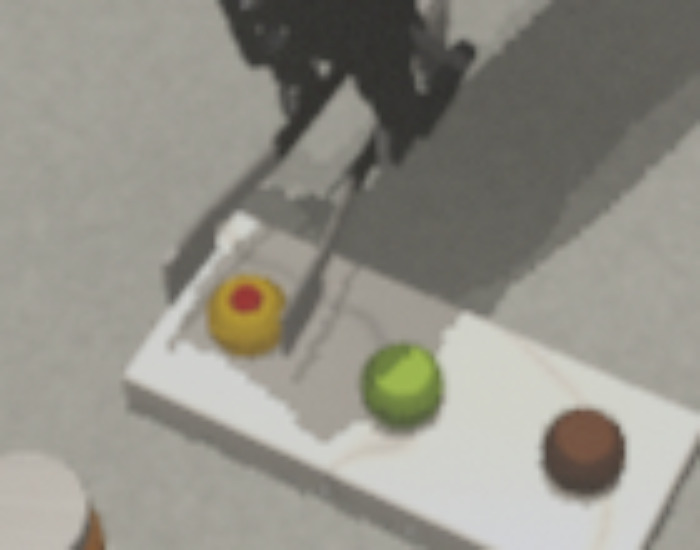

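View pics/side5.png

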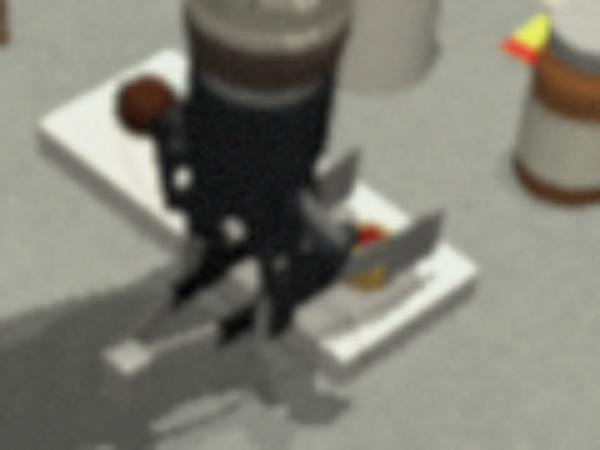

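View pics/wrist5.png

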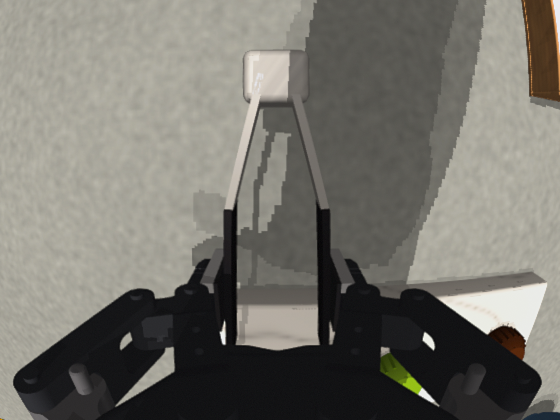

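The jaws are on either side of the pastry. Tip pixels are scene crop (172,300) and (288,353), and side crop (440,212) and (358,150). I'll check the heights before the last bit.

```bash
python3 - <<'E'
from h import *
S=viewer.camera("scene");D=viewer.camera("side")
s=lambda u,v:ray(S,200+u/5-.4,200+v/5-.4)
d=lambda u,v:ray(D,270+u/5-.4,140+v/5-.4)
print("R top",*tri(s(168,266),d(441,212)));print("R bot",*tri(s(172,300),d(434,247)))
print("L top",*tri(s(288,318),d(358,151)));print("L bot",*tri(s(288,354),d(347,192)))
print("kn side at z .083",plane(*d(128,357),.083))
E
```

```text
R top [ 0.6702 -0.1156  0.0829] 0.0006611572938792771
R bot [ 0.6709 -0.1149  0.0547] 0.0012459695787659822
L top [ 0.6669 -0.0496  0.084 ] 0.0010390442365474423
L bot [ 0.6659 -0.0491  0.0517] 0.0031632927905582905
kn side at z .083 [ 0.4601 -0.0964  0.083 ]
```

The jaw tops are at 0.083, so the undersides are at TCP - 0.0104. I'll lower 18 mm and then close gradually at 20 N, which gives about 12 N on the pastry in total.

```bash
python3 -m handwheel '[[0.49,0,-0.001,-0.008,0],[0.49,0,-0.001,-0.014,0],[0.49,0,-0.001,-0.018,0],[0.49,0,-0.001,-0.018,0]]'; python3 -m handwheel '[[0.52,0,0,0,0],[0.54,0,0,0,0],[0.56,0,0,0,0],[0.58,0,0,0,0],[0.6,0,0,0,0]]' 20;  python3 -m handwheel '[[0.62,0,0,0,0],[0.65,0,0,0,0],[0.68,0,0,0,0],[0.7,0,0,0,0],[0.7,0,0,0,0]]' 20; python3 - <<'E'
from h import *
o=get_obs();print(o["ee_pos"],o["tcp_rot"],o["wrist_force"],o["opening"])
for n in ("wrist","scene","side"):
    c=viewer.camera(n);im=c["color"]
    if n=="scene": im=cv2.resize(im[200:310,200:340],None,fx=5,fy=5)
    if n=="side": im=cv2.resize(im[140:230,270:390],None,fx=5,fy=5)
    cv2.imwrite(f"pics/{n}6.png",im)
E
```

```text
time: 8.3
ee_pos: [0.5455, -0.0908, 0.0408]
tcp_rot: [-179.9, -0.1, 92.9]
wrist_force: [-0.2, 0.6, -1.1]
opening: 0.0434
time: 8.8
ee_pos: [0.5456, -0.0908, 0.0409]
tcp_rot: [-179.9, -0.1, 92.9]
wrist_force: [0.4, -0.2, -0.5]
opening: 0.0343
time: 9.3
ee_pos: [0.5456, -0.0908, 0.041]
tcp_rot: [-179.9, -0.1, 92.9]
wrist_force: [0.1, 0.4, -0.7]
opening: 0.033
[ 0.5456 -0.0908  0.041 ] [-179.91     -0.1089   92.8636] [ 0.0648  0.3776 -0.74  ] 0.033041802651603835
```

View pics/scene6.png

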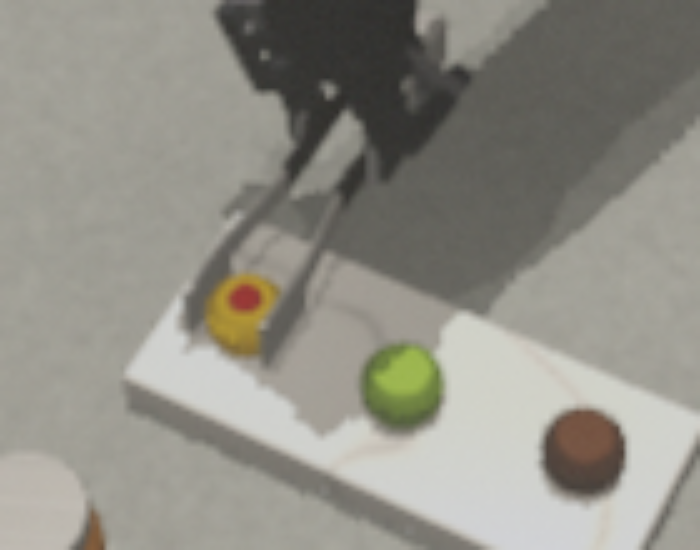

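View pics/side6.png

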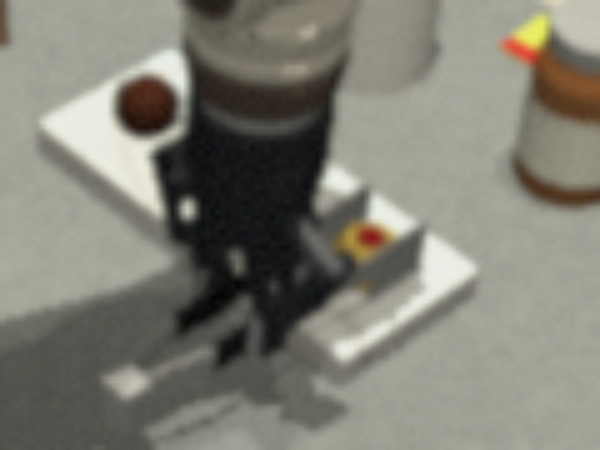

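The fingers stalled at 33 mm (34 mm was expected on a 40 mm pastry), so the jaws are on the pastry. I'll lift slowly and check.

```bash
python3 -m handwheel '[[0.7,0,0,0.003,0],[0.7,0,0,0.008,0],[0.7,0,0,0.014,0],[0.7,0,0,0.022,0],[0.7,0,0,0.03,0]]' 20; python3 -m handwheel '[[0.7,0,0,0.01,0],[0.7,0,0,0.02,0],[0.7,0,0,0.03,0],[0.7,0,0,0.04,0],[0.7,0,0,0.045,0]]'; python3 - <<'E'
from h import *
o=get_obs();print(o["ee_pos"],o["tcp_rot"],o["wrist_force"],o["opening"])
for n in ("wrist","scene","side"):
    c=viewer.camera(n);im=c["color"]
    if n=="scene": im=cv2.resize(im[180:310,200:340],None,fx=4.5,fy=4.5)
    if n=="side": im=cv2.resize(im[130:230,270:390],None,fx=5,fy=5)
    cv2.imwrite(f"pics/{n}7.png",im)
E
```

```text
time: 9.95
ee_pos: [0.5457, -0.0908, 0.0719]
tcp_rot: [-179.9, -0.1, 92.9]
wrist_force: [0.8, -0.0, -2.5]
opening: 0.0328
time: 10.45
ee_pos: [0.5461, -0.0909, 0.1183]
tcp_rot: [180.0, -0.1, 92.9]
wrist_force: [0.5, 0.0, -1.6]
opening: 0.033
[ 0.5461 -0.0909  0.1183] [179.9941  -0.0872  92.8632] [ 0.5139  0.0101 -1.6417] 0.03297856084466193
```

View pics/scene7.png

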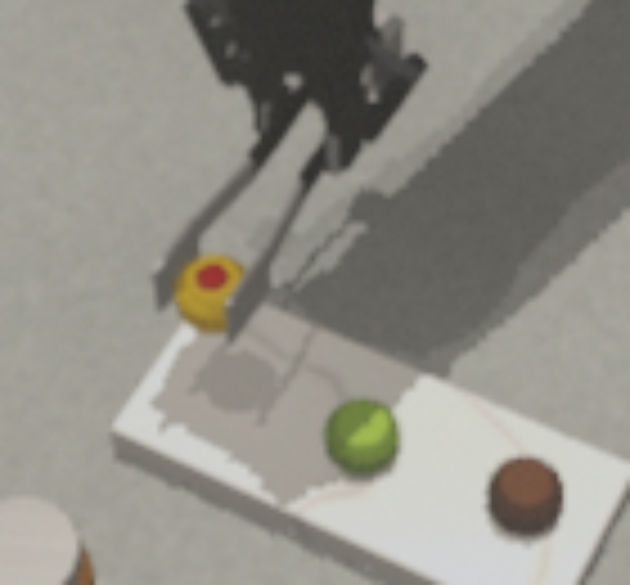

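View pics/side7.png

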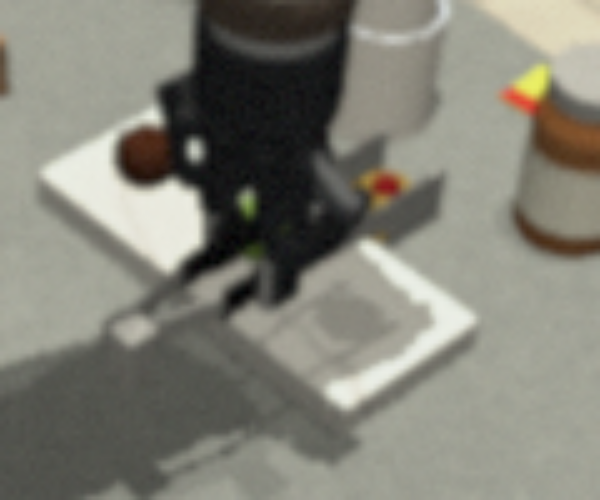

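View pics/wrist7.png

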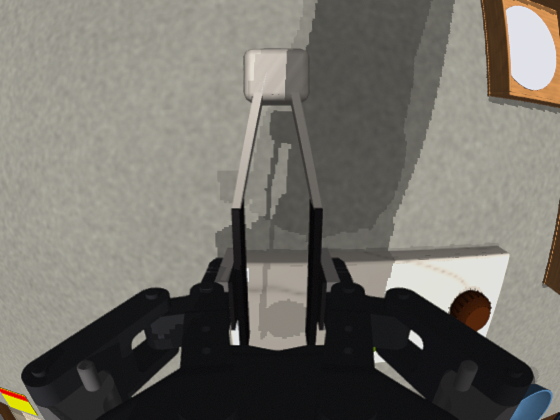

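The pastry is off the board, upright in the jaws, and its shadow shows underneath. The other two haven't moved. I'll carry it smoothly to the carton, keeping the yaw; the TCP target is about (0.440, 0.296).

```bash
python3 -m handwheel '[[0.7,-0.001,0.003,0.003,0],[0.7,-0.003,0.01,0.006,0],[0.7,-0.006,0.022,0.008,0],[0.7,-0.01,0.037,0.01,0],[0.7,-0.015,0.055,0.01,0]]' 20; python3 -m handwheel '[[0.7,-0.005,0.02,0,0],[0.7,-0.01,0.04,0,0],[0.7,-0.016,0.06,0,0],[0.7,-0.021,0.08,0,0],[0.7,-0.026,0.1,0,0]]'; python3 -m handwheel '[[0.7,-0.005,0.02,0,0],[0.7,-0.01,0.04,0,0],[0.7,-0.016,0.06,0,0],[0.7,-0.021,0.08,0,0],[0.7,-0.026,0.1,0,0]]'
```

```text
time: 11.1
ee_pos: [0.5305, -0.0345, 0.1274]
tcp_rot: [-180.0, -0.1, 92.9]
wrist_force: [0.4, 0.5, -1.1]
opening: 0.0329
time: 11.6
ee_pos: [0.5037, 0.0674, 0.1276]
tcp_rot: [-180.0, -0.1, 92.9]
wrist_force: [0.3, 0.1, -1.2]
opening: 0.0331
time: 12.1
ee_pos: [0.4766, 0.1691, 0.1278]
tcp_rot: [-180.0, -0.1, 93.0]
wrist_force: [-0.5, -0.5, -1.5]
opening: 0.0331
```

```bash
python3 -m handwheel '[[0.7,-0.006,0.02,0,0],[0.7,-0.012,0.04,0,0],[0.7,-0.018,0.06,0,0],[0.7,-0.024,0.08,0,0],[0.7,-0.029,0.095,0,0]]'; python3 -m handwheel '[[0.7,-0.004,0.013,0,0],[0.7,-0.007,0.024,0,0],[0.7,-0.009,0.031,0,0],[0.7,-0.009,0.031,0,0],[0.7,-0.009,0.031,0,0]]'; python3 - <<'E'
from h import *
o=get_obs();print(o["ee_pos"],o["tcp_rot"],o["wrist_force"],o["opening"])
y=np.radians(o["tcp_rot"][2]-90);print("pred jaw",o["ee_pos"][:2]+.105*np.array([np.cos(y),np.sin(y)]))
for n in ("wrist","scene","side"):
    c=viewer.camera(n);im=c["color"]
    if n=="scene": im=cv2.resize(im[190:350,300:460],None,fx=3.75,fy=3.75)
    if n=="side": im=cv2.resize(im[80:220,120:300],None,fx=4,fy=4)
    cv2.imwrite(f"pics/{n}8.png",im)
E
```

```text
time: 12.6
ee_pos: [0.4463, 0.2659, 0.1279]
tcp_rot: [-180.0, -0.1, 93.0]
wrist_force: [0.3, -0.5, -1.1]
opening: 0.0329
time: 13.1
ee_pos: [0.4374, 0.2967, 0.1279]
tcp_rot: [-180.0, -0.1, 93.0]
wrist_force: [-0.4, -0.0, -2.1]
opening: 0.0332
[0.4374 0.2967 0.1279] [-179.9833   -0.1266   93.0236] [-0.3596 -0.0404 -2.1196] 0.03316274650058267
pred jaw [0.5423 0.3022]
```

View pics/scene8.png

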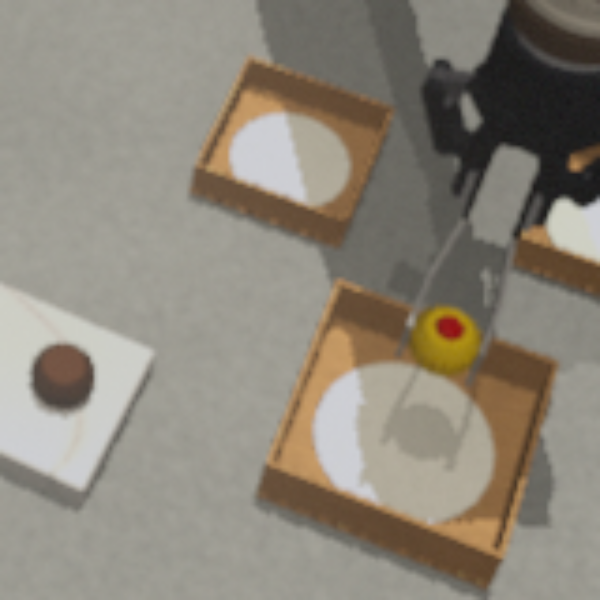

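View pics/side8.png

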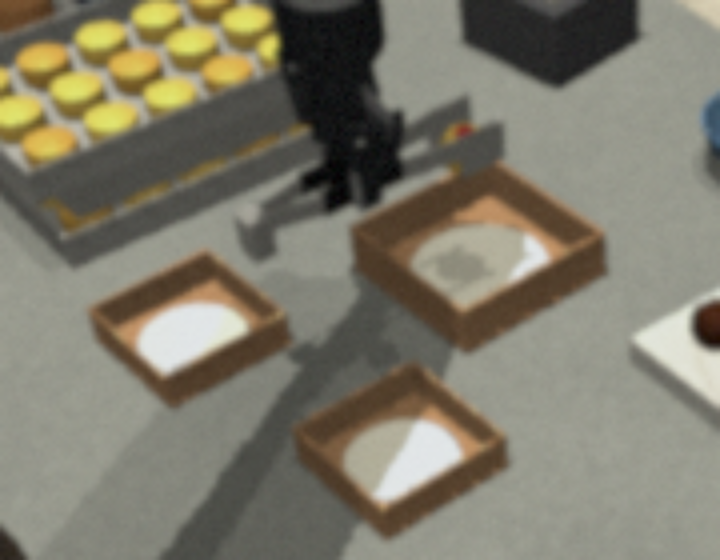

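View pics/wrist8.png

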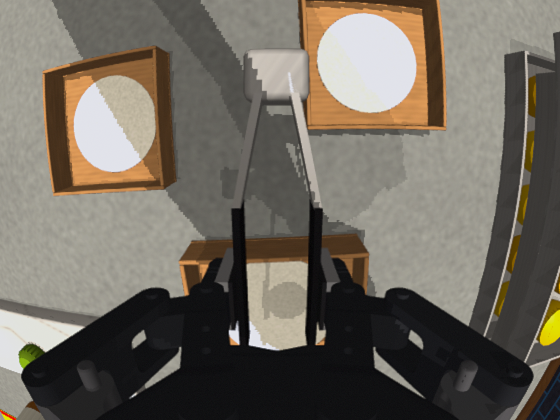

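The pastry hangs in the tongs above the carton. The cherry is at scene crop (449,328) and side crop (463,131). I'll triangulate it against the carton centre.

```bash
python3 - <<'E'
from h import *
S=viewer.camera("scene");D=viewer.camera("side")
print("cherry",*tri(ray(S,300+449/3.75-.4,190+328/3.75-.4),ray(D,120+463/4-.4,80+131/4-.4)))
P=[plane(*ray(S,300+u/3.75-.4,190+v/3.75-.4),.045)[:2] for u,v in [(337,283),(553,363),(497,553),(268,468)]]
print(np.mean(P,0),get_obs()["ee_pos"])
E
```

```text
cherry [0.5414 0.3022 0.1396] 0.004245273024484677
[0.5479 0.3008] [0.4375 0.2965 0.1279]
```

The cherry is 4 mm short in x. Its height of 0.140 puts the underside about 65 mm above the rim. I'll make a small correction, let it settle, and do a last check.

```bash
python3 -m handwheel '[[0.7,0.001,0,0,0],[0.7,0.003,-0.001,0,0],[0.7,0.004,-0.001,0,0],[0.7,0.004,-0.001,0,0],[0.7,0.004,-0.001,0,0]]'; python3 -m handwheel '[[0.7,0,0,0,0],[0.7,0,0,0,0],[0.7,0,0,0,0]]' ; python3 - <<'E'
from h import *
o=get_obs();print(o["ee_pos"],o["qd"],o["opening"],o["time"])
a=viewer.camera("scene")["color"][190:350,300:460];b=viewer.camera("side")["color"][80:240,120:280]
cv2.imwrite("pics/fin.png",cv2.resize(np.hstack([a,b]),None,fx=2.5,fy=2.5))
E
```

```text
time: 13.85
ee_pos: [0.4415, 0.2955, 0.1279]
tcp_rot: [-180.0, -0.1, 93.0]
wrist_force: [0.2, -0.5, -0.2]
opening: 0.0332
time: 14.15
ee_pos: [0.4415, 0.2955, 0.1279]
tcp_rot: [-180.0, -0.1, 93.0]
wrist_force: [0.6, -0.7, -0.9]
opening: 0.033
[0.4415 0.2955 0.1279] [-0.0383 -0.0097  0.0047  0.1116 -0.086   0.0231] 0.03300848101801225 14.15
```

View pics/fin.png

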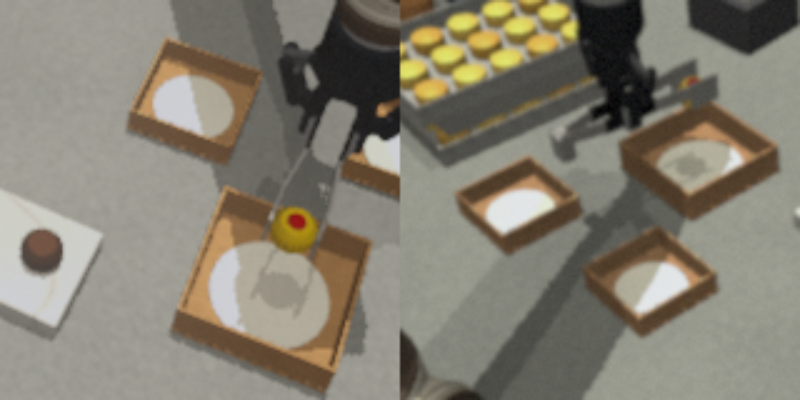

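The pastry is held still and upright over the middle of the large carton, with its cherry at (297,220) in the left half of the picture. I'll hand it in.

```bash
python3 -c "
from workcell import job_done
print(job_done())"
```

```text
the job is handed in; nothing more can be done
None
```

I picked up the steel tongs, took the cherry pastry off the board, and handed the job in at about 14.2 s with the tongs still holding it over the 150 mm carton. I gripped at 20 N, which by the given figures puts about 12 N on the pastry, under the 16 N limit.

**Last checks:**
- **Hold:** the grip opening stayed at 33 mm from the lift onward (34 mm was expected on a 40 mm pastry), and the arm was at rest.
- **Position:** before a final 4 mm correction the cherry was at about (0.541, 0.302), against a carton centre of about (0.546, 0.301). I did not measure it again afterwards.
- **Height and attitude:** the pastry's underside is about 65 mm above the rim, and it looks upright in the pictures.
- **Other pastries:** the last view of the pair, after the lift, showed both where they started. The final picture shows only the chocolate one, still on the board.

**What disagreed:** the two camera views missed each other by about 4 mm on the cherry's final position, and the carton centre differed by about 4 mm between views. While closing on the tongs at the counter, the wrist briefly read about 6 N upward, well inside the limits.

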